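Lay the scrubbing brush away flat

ROBOT

A 7-joint arm with a two-finger parallel gripper is mounted at the origin on the work surface. World frame = base frame: x ahead of the robot, y to its left, z up, the work surface at z = 0. Lengths are in m, angles in degrees, forces in N, time in s.
With the tool pointing down it reaches from about 0.35 to 0.9 m from the base axis. Payload 8.1 kg.
Tool frame: the origin (TCP) lies at the very end of the fingers, on their centre line; the grasp point (between the pads) lies 19 mm behind it (bot.grip_depth is the distance from the TCP to the grasp point, in m); z points along the fingers, y is the direction in which the jaws open and shut (so a half turn about z gives the same grasp; the last joint's range is limited). The gripper opens to 92 mm and grips with 3 to 60 N. Pads are 19 mm wide; open, the fingers measure 130 mm over their backs; the gripper's body (75 mm by 190 mm) begins 47 mm behind the grasp point.
Start: joints at [-76.639, 24.895, 1.432, 90.138, -0.665, 64.973, -4.303], TCP at [0.206, 0.59, 0.227] pointing down, gripper open.
Joint ranges: [-149.89, 149.89], [-25.12, 119.58], [-72.63, 75.52], [4.76, 147.25], [-75.54, 255.54], [6.69, 114.76], [-157.13, 157.13]. Speed limits (degrees/s): [127.2, 127.2, 172.46, 172.46, 180, 180, 180].

INTERFACE

Orientations are given as a 3x3 rotation matrix whose columns are the frame's x, y, z axes.
In Python, from cell import bot, read_camera, camera_model, look_for, regions_of, tip_of gives the robot as it stands.
- The arm moves only by the shell command python3 -m jog 'ROWS'. ROWS is JSON, a list of rows, each a list of 7 numbers: the shift along the tool's x, y, z in mm, then the turn, a rotation vector about the tool's x, y, z in degrees, then the closure, from -1 (fully open) to 1 (shut). In form: [[dx, dy, dz, ax, ay, az, gripper], ...]. A call has 1 to 20 rows; each row shifts and turns the commanded pose from where the row before left it, along the tool's axes as they then stand; what a row does not reach is not made up. A row lasts 1/10 s, in which the tool goes at most 50 mm and 8.59 degrees, less where a joint would pass 70% of its speed; a pose out of reach is approached as far as the arm can. A call with a gripper value outside its range is refused whole. The fingers move at their own pace and stop on an object; the grip force is fixed at half the most. Time passes only in rows, so rows that do not move let the fingers close. It gives the time, the measured TCP pose, the force and the opening at its end, in the units of the state.
- bot.sense(): the state, without advancing time (a new reading comes with each control period).
- read_camera(name): name is "scene" or "top" or "wrist"; returns the picture (400x640x3 uint8, red, green, blue); there is no depth.
- camera_model(name): a dict with "mtx" (3x3 intrinsics, pixels), "rvec" (rotation vector, rad) and "tvec" (3), from world to camera coordinates, as OpenCV has them. Camera axes: x right, y down, z forward; pixel columns grow to the right and rows downward; lengths in m; the calibration is good to about 2 mm. A picture is of the moment at which its call begins: read the wrist's pose just before it. camera_model takes no time and is no camera call; for the wrist camera it gives the pose at the moment of the call.
- bot.job_done(): hands the job in, once; it reports no verdict.
Trained networks look in the newest picture that a camera, given by its name, has taken for a name from the list of things; names that differ only in an ending like _2 or _b are one class to them, and where a whole thing is asked for, a point or a joint stands for the part that bears it (a point fixed in the world has none). Each returns a list of dicts, best first, with "p" (0 to 1); they miss things now and then, are a little off and sometimes report something else, mostly with a low value. They report only what shows in the picture. A call takes as long as a camera call. They do not tell look-alikes from the thing itself.
- look_for(camera, label): "extent" ([left, top, right, bottom] in pixels, round what is visible of it).
- regions_of(camera, label): "mask" (400x640 bool, what is visible of it) and "extent" ([left, top, right, bottom] in pixels, round what is visible of it).
- tip_of(camera, label): "at" ([column, row] in pixels: a listed point, or the origin of a listed thing).
The state is a dict: "time_s": time; "joint_pos": joint angles; "dq": joint speeds; "joint_torque": joint torques, N m; "eef_pos": TCP position; "tool_rot": TCP orientation; "contact_force": force on the tool from outside, world axes, zero at the start; "moment": the same for the moment, N m; "grip_width": finger opening in m.
Only numpy, scipy, OpenCV 4.12 (cv2) and the standard library are available. Lean on these libraries where they do the work, as an engineer would, in place of code of your own. Each camera call takes 0.05 s, during which the arm holds its last target. There are 200 camera calls.

TASK

The aluminium scrubbing brush has been left standing on its bristles in the glass jar. Lift it out by the top of its handle, press the bristle end on the worktop so that the brush pivots down between your fingers until it lies level there, never letting it fall over loose, then slide it bristles first into the empty bay under the white riser until nothing sticks out past the bay's front lip. Leave the jar standing and the other things where they are.

Things in the scene. Friction and masses are not known exactly. Their poses are not given: they have to be found in the camera images.
- table: the grey worktop, its surface at z = 0
- brush_center (a point): middle of the brush, half-way along its 200 mm length. z points along the brush from the bristle face to the disc end; y is the disc's thickness direction, so a pinch along y meets 12 mm everywhere on the bar and disc (across x the disc is 24 mm wide)
- brush_foot (a point): centre of the square bristle face, 100 mm from brush_center; same axes as brush_center
- brush_grip (a point): a good place to pinch, on the bar 160 mm from the bristle face and 40 mm from the disc end; same axes as brush_center
- brush_end (a point): the tip of the disc end, on the brush's axis 200 mm from the bristle face; same axes as brush_center
- brush: the whole brush, about 130 g, origin at brush_foot: square off-white bristle head 36 x 36 mm, 56 mm long with its ferrule; then a square 12 x 12 mm aluminium bar up to 188 mm, ending in a flat disc 24 mm across, 12 mm thick. It starts upright on its flat bristle face on the jar's floor, 6 mm above the worktop, the bar rising well above the jar
- bay_mouth (a point): centre of the mouth of the empty bay, in the plane of the lip's front edge, 22.5 mm above the worktop. The bay is straight, 76 mm wide and 234 mm deep from here; its floor is the worktop. Its first 40 mm is an open lip between walls only 15 mm high; behind that it is roofed, 45 mm high inside. x points horizontally straight into the bay, y across it, z up
- riser: fixed white plastic riser, 240 mm deep (x) x 170 mm wide (y); origin on the worktop under its centre; roof top 50 mm up over the rear 200 mm, an open low-walled lip in the front 40 mm. Both bays open at its -x face; the one at +y is filled with a blue box 38 mm high that shows on its lip, the one at -y (centreline at y = -41 mm) is empty and closed at the back
- jar: loose clear glass jar, 94 mm across the rim, 90 mm high, 82 mm inside, floor 6 mm thick; origin at the centre of its underside, z up
- tub: purple detergent tub, 148 x 138 mm, 125 mm high, lid closed, standing on the riser with its near side about 85 mm back from the lip's front (80 to 91); origin at the centre of its underside
- pegs: fan of orange clothespegs on a steel clip, lying on the worktop, about 105 x 110 mm and 13 mm high; origin on the worktop where the pegs meet
- soap: green soap dish with a bar of soap, 120 x 80 mm, 29 mm high; origin at the centre of its underside
Not all that is in view belongs to the job. Of the things like the jar, leave any that is brown, orange or yellow; of the rest the smaller one is meant.

How it is judged:
By the outcome, as a careful person would: the job done as asked, in the order asked, and still so for the second after the job is handed in, with the robot touching nothing.
It also fails if it takes over 64 s, if anything falls off the work surface, if the arm or the gripper's body presses on something with over 40 N, if the wrist force passes 120 N, or if a joint passes its speed limit or range.

## Working session

There is one attempt and no reset: what is moved stays moved. The work goes in short steps, Python scripts to look and compute and a shell command to move; the robot and the scene stay as the last step left them, time stands still between calls to the robot, and variables do not carry over. Pictures are saved under pics/ and viewed, about 8 in all and at most 12, crops included, and the job is handed in when it is done.

```bash
ls; mkdir -p pics; cat > h.py <<'E'
import numpy as np, cv2, json
from cell import bot, read_camera, camera_model, look_for, regions_of, tip_of
def P(cam):
    m=camera_model(cam); R=cv2.Rodrigues(np.array(m["rvec"],float))[0]; K=np.array(m["mtx"],float)
    return K@np.c_[R,np.array(m["tvec"],float).ravel()]
def tri(Ps,uv):
    A=[]
    for p,(u,v) in zip(Ps,uv): A+= [u*p[2]-p[0], v*p[2]-p[1]]
    X=np.linalg.svd(np.array(A))[2][-1]; return X[:3]/X[3]
def onz(p,uv,z):
    H=np.c_[p[:,0],p[:,1],p[:,2]*z+p[:,3]]; x=np.linalg.solve(H,[uv[0],uv[1],1]); return x[:2]/x[2]
def proj(p,X):
    x=p@np.r_[X,1]; return x[:2]/x[2]
def save(im,n): cv2.imwrite(f"pics/{n}.png",im[...,::-1])
E
python3 - <<'E'
from h import *
s=bot.sense(); print({k:np.round(v,3).tolist() for k,v in s.items()})
ims=[read_camera(c) for c in("scene","top")]
save(ims[0],"scene0");save(ims[1],"top0")
for c in("scene","top"):
    m=camera_model(c);R=cv2.Rodrigues(np.array(m["rvec"],float))[0];print(c,"pos",-R.T@np.array(m["tvec"]).ravel(),R[2])
    for l in("brush_end","brush_grip","brush_center","brush_foot","bay_mouth","riser","jar","tub","pegs","soap"):
        print(c,l,[(np.round(d["at"],1).tolist(),round(d["p"],2)) for d in tip_of(c,l)[:3]])
    for l in("brush","jar","riser"):
        print(c,l,[(np.round(d["extent"]).tolist(),round(d["p"],2)) for d in look_for(c,l)[:4]])
E
```

```text
pics
{'time_s': 0.0, 'joint_pos': [-76.639, 24.934, 1.43, 90.189, -0.664, 64.974, -4.304], 'dq': [0.059, -0.074, 0.04, 0.013, 0.05, -0.101, -0.163], 'joint_torque': [-0.001, -66.785, 0.984, -31.446, -0.061, 0.043, 0.0], 'eef_pos': [0.206, 0.59, 0.226], 'tool_rot': [[-0.944, 0.33, -0.0], [0.33, 0.944, -0.002], [-0.0, -0.002, -1.0]], 'contact_force': [-0.404, -0.059, -0.15], 'moment': [0.042, -0.018, 0.03], 'grip_width': 0.092}
scene pos [1.04994741 0.77701169 0.8534116 ] [-0.43106333 -0.69720676 -0.57278891]
scene brush_end [([289.7, 153.9], 0.69)]
scene brush_grip [([292.4, 162.3], 0.57)]
scene brush_center [([285.6, 176.3], 0.66)]
scene brush_foot [([349.0, 240.4], 0.68)]
scene bay_mouth [([340.4, 284.7], 0.6)]
scene riser [([374.9, 312.0], 0.71)]
scene jar [([288.6, 200.0], 0.94), ([324.2, 196.5], 0.92), ([263.2, 182.8], 0.9)]
scene tub [([387.9, 312.1], 0.85)]
scene pegs [([253.1, 273.0], 0.84)]
scene soap [([232.7, 212.5], 0.68), ([346.9, 237.3], 0.47)]
scene brush [([285.0, 152.0, 294.0, 186.0], 0.57)]
scene jar [([313.0, 187.0, 337.0, 225.0], 0.93), ([279.0, 175.0, 302.0, 205.0
[... 283 characters left out ...]
, 211.5], 0.52)]
top brush_center [([404.6, 214.5], 0.78), ([160.7, 201.0], 0.28)]
top brush_foot [([398.3, 216.6], 0.58)]
top bay_mouth []
top riser [([184.5, 203.6], 0.8)]
top jar [([444.8, 283.0], 0.93), ([349.1, 239.1], 0.79), ([399.1, 213.4], 0.74)]
top tub [([162.4, 198.7], 0.63), ([411.8, 135.0], 0.16)]
top pegs [([292.6, 116.7], 0.66)]
top soap [([409.4, 132.9], 0.89), ([186.0, 200.7], 0.31)]
top brush [([391.0, 205.0, 415.0, 227.0], 0.64), ([133.0, 171.0, 220.0, 236.0], 0.22)]
top jar [([334.0, 223.0, 368.0, 259.0], 0.85), ([383.0, 196.0, 422.0, 234.0], 0.78), ([421.0, 260.0, 484.0, 317.0], 0.65), ([375.0, 251.0, 416.0, 289.0], 0.62)]
top riser [([133.0, 168.0, 224.0, 233.0], 0.56)]
```

View pics/scene0.png

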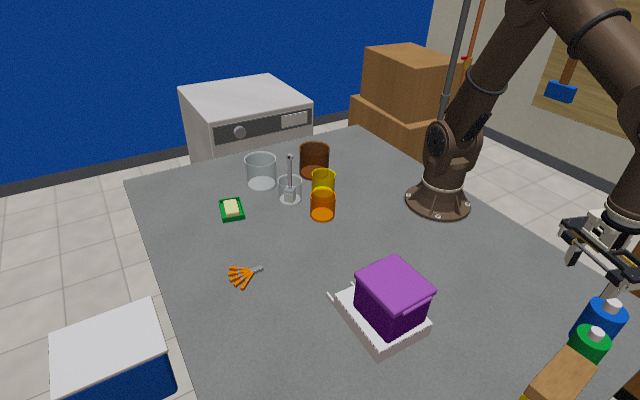

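View pics/top0.png

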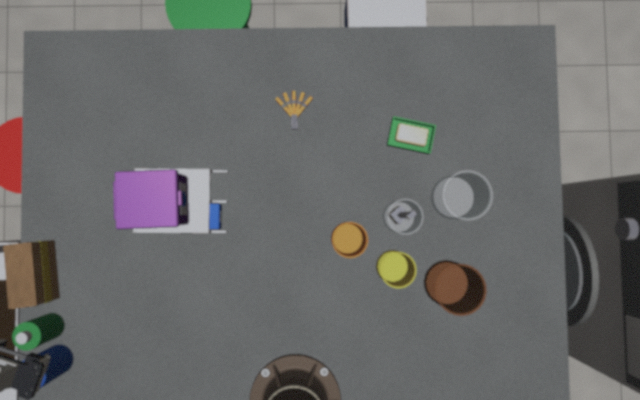

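Both views agree. There are five jar-like things: two clear jars and three coloured ones. The brush stands in the smaller clear jar, at top (404,215) and scene (290,190). The riser is at top (133–227, 168–234), its mouth faces image right (world −y), the blue box is in the near bay and the empty bay is the far one.

```bash
python3 - <<'E'
from h import *
T,S=P("top"),P("scene")
print("jar floor tri",tri([T,S],[(399.1,213.4),(288.6,200)]), onz(T,(399,213.4),0.006),onz(S,(288.6,200),0))
print("jar rim ext top",[onz(T,q,.09) for q in((383,196),(422,234))])
print("big jar? ", onz(T,(439,193),0))
print("brush end",tri([T,S],[(413.8,216.8),(289.7,153.9)]),"z206:",onz(T,(413.8,216.8),.206),onz(S,(289.7,153.9),.206))
print("riser tri",tri([T,S],[(184.5,203.6),(374.9,312)]),onz(T,(184.5,203.6),0),onz(S,(374.9,312),0))
print("mouth",onz(S,(340.4,284.7),.0225))
# lip wall ends in top view (z=15): px 227,171 ; 226,201 ; 226,232
for q in((227,171),(226,201),(226,232)): print(q,onz(T,q,.015))
for q in((210,168),(210,234),(134,168),(134,234)): print("roof",q,onz(T,q,.05))
print("pegs",onz(T,(292.6,116.7),0),"soap",onz(T,(411,135),.02))
for n,q in(("orange",(350,240)),("yellow",(397,269))): print(n,onz(T,q,.08))
print("px scale",T[0,0], camera_model("wrist"))
E
```

```text
jar floor tri [ 0.50029496 -0.29467345  0.00106459] [ 0.50248584 -0.2948128 ] [ 0.49672123 -0.29356668]
jar rim ext top [array([ 0.54737709, -0.23815133]), array([ 0.44840031, -0.33616809])]
big jar?  [ 0.5574591  -0.40850169]
brush end [ 0.4924776  -0.2899372   0.20315485] z206: [ 0.49308716 -0.28965736] [ 0.4941595  -0.28457905]
riser tri [0.53856579 0.29547264 0.00173631] [0.53822422 0.29624959] [0.53817025 0.29415548]
mouth [0.57811186 0.18108456]
(227, 171) [0.62533341 0.17587268]
(226, 201) [0.54318279 0.17908046]
(226, 232) [0.45878    0.17956749]
roof (210, 168) [0.63031266 0.21458579]
roof (210, 234) [0.45519307 0.21531194]
roof (134, 168) [0.63309922 0.4161214 ]
roof (134, 234) [0.45819974 0.41550012]
pegs [ 0.77641593 -0.00500431] soap [ 0.71703279 -0.33009992]
orange [ 0.43534463 -0.15199511]
yellow [ 0.35906262 -0.27178414]
px scale 7.777061625298485 {'mtx': array([[313.61165946,   0.        , 327.36566448],
       [  0.        , 313.61165946, 202.00012482],
       [  0.        ,   0.        ,   1.        ]]), 'rvec': array([-2.34127121, -1.66278807, -0.26407703]), 'tvec': array([-0.62557573, -0.03924098,  0.39255858])}
```

```bash
cat >> h.py <<'E'
def to_tool(target, R=None):
    s=bot.sense(); R=np.array(s["tool_rot"]) if R is None else R
    return np.round(R.T@(np.array(target)-s["eef_pos"])*1000,1)
E
python3 - <<'E'
from h import *
s=bot.sense();R=np.array(s["tool_rot"]);m=camera_model("wrist");C=cv2.Rodrigues(m["rvec"])[0]
c=-C.T@m["tvec"].ravel();print("cam in tool",R.T@(c-s["eef_pos"]),"cam axes in tool (rows x,y,z)",np.round(C@R,3))
w=np.array([.42,.15,.38]);print(to_tool(w), np.round(R.T@(np.array([.47,-.24,.38])-w)*1000,1))
E
```

```text
cam in tool [ 0.0847215   0.00087608 -0.15809137] cam axes in tool (rows x,y,z) [[ 0.     1.     0.001]
 [-0.95   0.    -0.311]
 [-0.311 -0.001  0.95 ]]
[-347.1 -345.  -153.3] [-175.7 -351.7    0. ]
```

```bash
python3 -m jog '[[-29,-29,-13,0,0,0,-1],[-29,-29,-13,0,0,0,-1],[-29,-29,-13,0,0,0,-1],[-29,-29,-13,0,0,0,-1],[-29,-29,-13,0,0,0,-1],[-29,-29,-13,0,0,0,-1],[-29,-29,-13,0,0,0,-1],[-29,-29,-13,0,0,0,-1],[-29,-29,-13,0,0,0,-1],[-29,-29,-13,0,0,0,-1],[-29,-29,-13,0,0,0,-1],[-29,-29,-13,0,0,0,-1],[-18,-35,0,0,0,0,-1],[-18,-35,0,0,0,0,-1],[-18,-35,0,0,0,0,-1],[-18,-35,0,0,0,0,-1],[-18,-35,0,0,0,0,-1],[-18,-35,0,0,0,0,-1],[-18,-35,0,0,0,0,-1],[-18,-35,0,0,0,0,-1]]'
```

```text
time_s: 3.4
eef_pos: [0.4634, -0.1665, 0.383]
tool_rot: [[-0.944, 0.329, 0.001], [0.329, 0.944, 0.0], [-0.001, 0.001, -1.0]]
contact_force: [-0.3, 0.0, -0.4]
grip_width: 0.0917
```

```bash
python3 - <<'E'
from h import *
W=P("wrist"); im=read_camera("wrist"); np.savez("w0",W=W,im=im)
for l in("brush_end","brush_grip","brush_center","brush_foot","jar"):
    print(l,[(np.round(d["at"],1).tolist(),round(d["p"],2)) for d in tip_of("wrist",l)[:3]])
u,v=proj(W,[.493,-.288,.206]); print("pred end",u,v)
u,v=int(u),int(v);u0=min(max(u-100,0),440);v0=min(max(v-75,0),250);print(u0,v0)
save(cv2.resize(im[v0:v0+150,u0:u0+200],None,fx=4,fy=4,interpolation=cv2.INTER_CUBIC),"w0")
E
```

```text
brush_end [([243.9, 237.1], 0.6)]
brush_grip [([248.6, 229.0], 0.93)]
brush_center [([612.4, 105.0], 0.69)]
brush_foot [([272.7, 189.6], 0.76)]
jar [([203.4, 238.5], 0.77), ([246.4, 111.3], 0.75), ([330.1, 134.1], 0.67)]
pred end 236.82895837023642 236.91744706445246
136 161
```

View pics/w0.png

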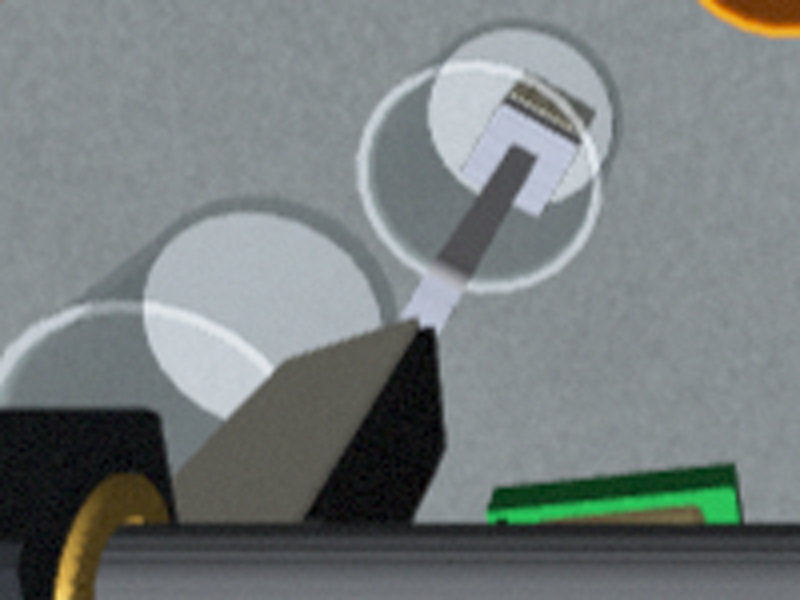

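```bash
python3 - <<'E'
from h import *
d=np.load("w0.npz");W=d["W"]
q=np.array([(503,103),(582,145),(540,215),(462,172)])/4+[136,161]
g=np.array([onz(W,p,.062) for p in q]);print(g,g.mean(0))
for i in range(4):
    e=g[(i+1)%4]-g[i];print(np.linalg.norm(e),np.degrees(np.arctan2(e[1],e[0]))%90)
E
python3 -m jog '[[0,0,0,0,0,7.9,-1],[0,0,0,0,0,7.9,-1],[0,0,0,0,0,7.9,-1],[0,0,0,0,0,7.9,-1],[0,0,0,0,0,7.9,-1],[0,0,0,0,0,7.9,-1],[0,0,0,0,0,7.9,-1],[0,0,0,0,0,7.9,-1],[0,0,0,0,0,7.5,-1],[-38,4,0,0,0,0,-1],[-38,4,0,0,0,0,-1],[-38,4,0,0,0,0,-1],[-38,4,0,0,0,0,-1],[-38,4,0,0,0,0,-1],[0,0,0,0,0,0,-1]]'
python3 - <<'E'
from h import *
W=P("wrist"); im=read_camera("wrist"); np.savez("w1",W=W,im=im)
for l in("brush_end","brush_grip","brush_center","brush_foot","jar"):
    print(l,[(np.round(d["at"],1).tolist(),round(d["p"],2)) for d in tip_of("wrist",l)[:3]])
u,v=proj(W,[.493,-.288,.206]); print("pred end",u,v)
u,v=int(u),int(v);u0=min(max(u-100,0),440);v0=min(max(v-75,0),250);print(u0,v0)
save(cv2.resize(im[v0:v0+150,u0:u0+200],None,fx=4,fy=4,interpolation=cv2.INTER_CUBIC),"w1")
E
```

```text
[[ 0.4737101  -0.27937124]
 [ 0.50016533 -0.25633481]
 [ 0.52228282 -0.28360521]
 [ 0.49484085 -0.3062141 ]] [ 0.49774978 -0.28138134]
0.03507929207818026 41.04839199468683
0.03511207889036197 39.04355687437488
0.035555918888325766 39.48443742260915
0.034162080482879 38.20989281553497
time_s: 5.2
eef_pos: [0.4826, -0.3586, 0.3821]
tool_rot: [[0.003, 1.0, -0.002], [1.0, -0.003, -0.002], [-0.002, -0.002, -1.0]]
contact_force: [-0.9, -0.2, 1.0]
grip_width: 0.0918
brush_end [([340.5, 107.2], 0.95), ([337.8, 106.2], 0.34)]
brush_grip []
brush_center [([339.0, 106.5], 0.81)]
brush_foot []
jar [([232.5, 184.6], 0.96), ([295.7, 13.1], 0.94), ([249.5, 99.1], 0.89)]
pred end 337.2804302469659 114.1288442170458
237 39
```

View pics/w1.png

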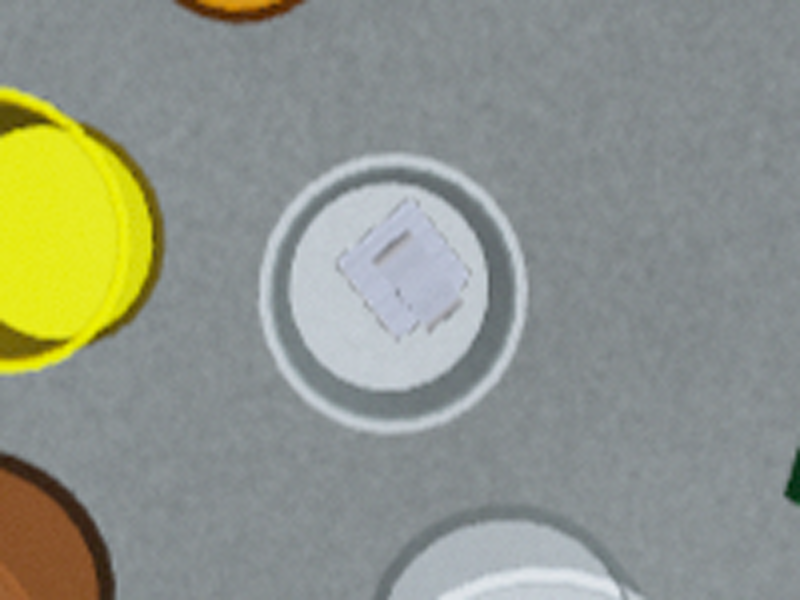

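The brush is seen from straight above. The disc is centred near full-frame px (341.5,109), with its 12 mm thickness along world ≈39°, which agrees with the ferrule square (39.5°). The jar is clear all round.

```bash
python3 - <<'E'
from h import *
W=np.load("w1.npz")["W"]
for p in((341.5,109.25),(340.5,107.2)): print(onz(W,p,.206), tri([W,P("scene"),P("top")],[p,(289.7,153.9),(413.8,216.8)]))
q=np.array([(408,200),(470,272),(400,340),(338,265)])/4+[237,39]
g=np.array([onz(W,p,.062) for p in q]);print(g.mean(0))
for i in range(4):
    e=g[(i+1)%4]-g[i];print(np.linalg.norm(e),np.degrees(np.arctan2(e[1],e[0]))%90)
s=np.array([(391,247),(445,316)])/4+[237,39]; e=np.subtract(*[onz(W,p,.206) for p in s]);print(np.linalg.norm(e),np.degrees(np.arctan2(e[1],e[0]))%90)
c=proj(np.load("w1.npz")["W"],[.495,-.285,.09]);print("jar rim centre",onz(W,np.array([393,293])/4+[237,39],.09))
E
```

```text
[ 0.49727821 -0.2832085 ] [ 0.49409746 -0.2870227   0.20592486]
[ 0.49623663 -0.28119984] [ 0.49396339 -0.28631162  0.20643345]
[ 0.49809821 -0.28378213]
0.03369305794732392 42.634887456448546
0.03496625034179886 43.47761024122937
0.0350390716229831 40.48718222572418
0.03365903132565423 41.26083470004146
0.021976085528439215 39.50318218160825
jar rim centre [ 0.49350313 -0.29077548]
```

```bash
python3 -m jog '[[25,5,0,0,0,0,-1],[25,5,0,0,0,0,-1],[25.5,5,0,0,0,0,-1],[0,0,0,0,0,-8,-1],[0,0,0,0,0,-8,-1],[0,0,0,0,0,-8,-1],[0,0,0,0,0,-8,-1],[0,0,0,0,0,-8,-1],[0,0,30,0,0,0,-1],[0,0,40,0,0,0,-1],[0,0,40,0,0,0,-1],[0,0,20,0,0,0,-1],[0,0,0,0,0,0,-1]]'
python3 - <<'E'
from h import *
print(np.round(to_tool([.4975,-.283,.150]),1), np.degrees(np.arctan2(*np.array(bot.sense()["tool_rot"])[[1,0],1])))
im=read_camera("wrist"); save(im[:, :],"w2")
W=P("wrist");print(proj(W,[.4975,-.283,.206]),proj(W,[.4975,-.283,.09]))
E
```

```text
time_s: 6.8
eef_pos: [0.4976, -0.2769, 0.2504]
tool_rot: [[-0.645, 0.764, -0.004], [0.764, 0.645, 0.002], [0.005, -0.002, -1.0]]
contact_force: [0.5, -0.1, -0.1]
grip_width: 0.092
[ -5.1  -3.8 100.3] 40.1844105411524
[320.8563845  230.95042972] [323.12425793 187.43973834]
```

View pics/w2.png

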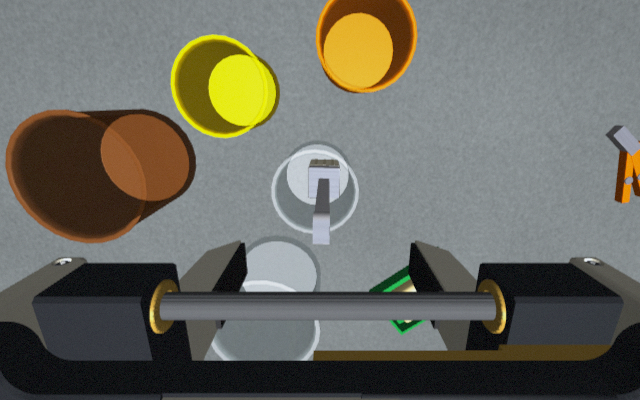

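Axis and yaw line up: the disc's top face is centred near (321,230), where I predicted (321,231), and its edges are parallel to the jaws. Descend and grip.

```bash
python3 -m jog '[[-5,-4,10,0,0,0,-1],[0,0,30,0,0,0,-1],[0,0,30,0,0,0,-1],[0,0,20,0,0,0,-1],[0,0,10,0,0,0,-1],[0,0,0,0,0,0,-1],[0,0,0,0,0,0,1],[0,0,0,0,0,0,1],[0,0,0,0,0,0,1],[0,0,0,0,0,0,1],[0,0,0,0,0,0,1],[0,0,0,0,0,0,1],[0,0,0,0,0,0,1],[0,0,0,0,0,0,1],[0,0,0,0,0,0,1]]'
```

```text
time_s: 8.35
eef_pos: [0.4987, -0.2859, 0.1527]
tool_rot: [[-0.643, 0.765, -0.0], [0.765, 0.643, 0.0], [0.0, -0.0, -1.0]]
contact_force: [-0.0, 0.1, -0.0]
grip_width: 0.0245
```

```bash
python3 -m jog '[[0,0,0,0,0,0,1],[0,0,0,0,0,0,1],[0,0,0,0,0,0,1],[0,0,0,0,0,0,1]]'
```

```text
time_s: 8.75
eef_pos: [0.4987, -0.2858, 0.1527]
tool_rot: [[-0.644, 0.765, -0.0], [0.765, 0.644, 0.0], [0.0, -0.0, -1.0]]
contact_force: [0.2, -0.3, -0.7]
grip_width: 0.0117
```

Gripped at 11.7 mm, 166 mm from the foot. Now I lift clear of the rim, square the jaws to the bay, and carry it over.

```bash
python3 -m jog '[[0,0,-15,0,0,0,1],[0,0,-30,0,0,0,1],[0,0,-35,0,0,0,1],[0,0,-35,0,0,0,1],[0,0,-20,0,0,0,1],[0,0,0,0,0,8,1],[0,0,0,0,0,8,1],[0,0,0,0,0,8,1],[0,0,0,0,0,8,1],[0,0,0,0,0,8,1]]'
python3 -m jog '[[15,3,0,0,0,0,1],[28,6,0,0,0,0,1],[30,6,0,0,0,0,1],[30,6,0,0,0,0,1],[30,6,0,0,0,0,1],[30,6,0,0,0,0,1],[30,6,0,0,0,0,1],[30,6,0,0,0,0,1],[30,6,0,0,0,0,1],[30,6,0,0,0,0,1],[30,6,0,0,0,0,1],[30,6,0,0,0,0,1],[30,6,0,0,0,0,1],[20,6,0,0,0,0,1],[10,2,0,0,0,0,1],[0,0,0,0,0,0,1]]'
python3 - <<'E'
from h import *
W=P("wrist"); im=read_camera("wrist"); np.savez("w3",W=W,im=im); save(im,"w3")
for l in("bay_mouth","riser","brush_foot","brush_end"): print(l,[(np.round(d["at"],1).tolist(),round(d["p"],2)) for d in tip_of("wrist",l)[:3]])
print(proj(W,[.582,.179,.0225]))
E
```

```text
time_s: 9.75
eef_pos: [0.4986, -0.2857, 0.2876]
tool_rot: [[0.005, 1.0, -0.0], [1.0, -0.005, 0.0], [0.0, -0.0, -1.0]]
contact_force: [0.5, -0.8, -0.7]
grip_width: 0.012
time_s: 11.35
eef_pos: [0.5814, 0.1181, 0.2873]
tool_rot: [[-0.003, 1.0, -0.0], [1.0, 0.003, -0.0], [-0.0, -0.0, -1.0]]
contact_force: [0.7, -0.6, -1.6]
grip_width: 0.0123
bay_mouth []
riser []
brush_foot [([325.6, 188.2], 0.7)]
brush_end [([328.3, 317.7], 0.92)]
[327.82251874 118.95413719]
```

View pics/w3.png

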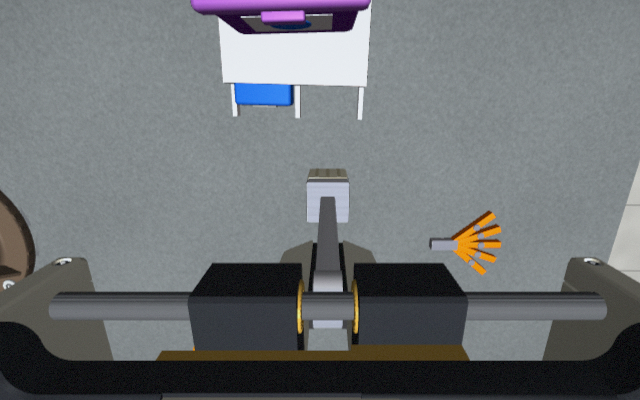

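The brush hangs straight, ferrule at (328,200). The empty bay's lip walls end at (298,118) and (361,118), dead ahead. The blue box is in the left bay.

```bash
python3 - <<'E'
from h import *
W=np.load("w3.npz")["W"]
for q in((236,116.5),(298,118),(361,118.5),(300.5,118),(358.5,118.5)): print(q,onz(W,q,.015))
for q in((223,82),(368,86.5)): print("roof front",onz(W,q,.05))
s=bot.sense();print(s["eef_pos"], s["contact_force"],s["moment"])
E
```

```text
(236, 116.5) [0.46025217 0.18139197]
(298, 118) [0.54240957 0.17968437]
(361, 118.5) [0.62607308 0.17926235]
(300.5, 118) [0.54572892 0.17969312]
(358.5, 118.5) [0.62275271 0.17925359]
roof front [0.45825467 0.22246883]
roof front [0.62941448 0.2179309 ]
[0.58131741 0.11539136 0.28799318] [-0.81887022 -0.64259118 -2.49289418] [-0.06359371  0.06560841 -0.03336973]
```

```bash
python3 -m jog '[[0,2,25,0,0,0,1],[0,0,35,0,0,0,1],[0,0,35,0,0,0,1],[0,0,25,0,0,0,1],[0,0,12,0,0,0,1],[0,0,4,0,0,0,1],[0,0,2,0,0,0,1],[0,0,0,0,0,0,1]]'; python3 -m jog '[[0,0,2,0,0,0,1],[0,0,1,0,0,0,1],[0,0,0,0,0,0,1]]'
```

```text
time_s: 12.4
eef_pos: [0.5841, 0.1171, 0.1508]
tool_rot: [[-0.001, 1.0, 0.002], [1.0, 0.001, 0.0], [0.0, 0.002, -1.0]]
contact_force: [-0.3, -0.1, -1.2]
grip_width: 0.0121
time_s: 12.7
eef_pos: [0.5835, 0.1174, 0.147]
tool_rot: [[-0.001, 1.0, 0.0], [1.0, 0.001, 0.0], [0.0, 0.0, -1.0]]
contact_force: [0.2, 0.3, -1.7]
grip_width: 0.0118
```

```bash
python3 -m jog '[[0,0,1,0,0,0,1],[0,0,1,0,0,0,1],[0,0,0,0,0,0,1]]'
```

```text
time_s: 13.0
eef_pos: [0.5839, 0.1172, 0.1467]
tool_rot: [[-0.001, 1.0, 0.001], [1.0, 0.001, 0.001], [0.001, 0.001, -1.0]]
contact_force: [-5.6, -0.2, 17.8]
grip_width: 0.0115
```

```bash
python3 -m jog '[[-10,0,0,0,0,0,1],[-10,0,0,0,0,0,1],[-9,0,0,0,0,0,1],[-10,1,1,0,0,0,1],[-10,0,1,0,0,0,1],[-9,0,2,0,0,0,1],[0,0,0,0,0,0,1]]'
python3 - <<'E'
from h import *
W=P("wrist");im=read_camera("wrist");save(im[100:400,200:460],"w4")
s=bot.sense();g=np.array(s["eef_pos"])+[0,0,.019]
for t in(0,10,20,30):
    a=np.radians(t);print(t,proj(W,g+.11*np.array([0,np.sin(a),-np.cos(a)]))-[200,100])
E
```

```text
time_s: 13.7
eef_pos: [0.5848, 0.0578, 0.1412]
tool_rot: [[0.001, 1.0, 0.001], [1.0, -0.001, -0.0], [-0.0, 0.001, -1.0]]
contact_force: [-0.9, -0.9, 7.0]
grip_width: 0.012
0 [127.11617782 105.96093961]
10 [127.09038021  84.44349961]
20 [127.0644593  63.1503769]
30 [127.03831398  42.04221675]
```

View pics/w4.png

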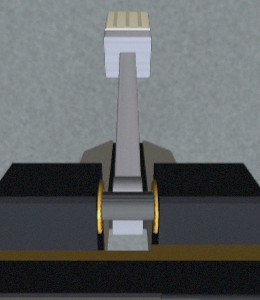

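The pivot works. The bar meets the ferrule at crop row ~53, which is about 24° of tilt with the tool still upright. Continuing along the arc.

```bash
python3 -m jog '[[-14,0,4,0,0,0,1],[-14,0,5.5,0,0,0,1],[-13,0,6.5,0,0,0,1],[-12.5,0,7.5,0,0,0,1],[-11.5,0,8.5,0,0,0,1],[-11,0,9.5,0,0,0,1],[-10,0,10.5,0,0,0,1],[-9,0,11.5,0,0,0,1],[0,0,0,0,0,0,1]]'
```

```text
time_s: 14.65
eef_pos: [0.5841, -0.0376, 0.0763]
tool_rot: [[0.001, 1.0, -0.001], [1.0, -0.001, -0.001], [-0.001, -0.001, -1.0]]
contact_force: [1.1, -0.8, 2.2]
grip_width: 0.0116
```

```bash
python3 -m jog '[[-8,0,9,0,0,0,1],[-7,0,12.5,0,0,0,1],[-6,0,13.5,0,0,0,1],[-5,0,14,0,0,0,1],[-3.5,0,14,0,0,0,1],[-2,0,8,0,0,0,1],[0,0,0,0,0,0,1]]'
python3 - <<'E'
from h import *
W=P("wrist");im=read_camera("wrist");np.savez("w5",W=W,im=im);save(im,"w5")
s=bot.sense();g=np.array(s["eef_pos"])+[0,0,.019]
for t in(80,85,90):
    a=np.radians(t);print(t,[proj(W,g+l*np.array([0,np.sin(a),-np.cos(a)])).round(1) for l in(.11,-.034)])
im=read_camera("scene");save(cv2.resize(im[200:350,200:400],None,fx=4,fy=4,interpolation=cv2.INTER_CUBIC),"s5")
E
```

```text
time_s: 15.35
eef_pos: [0.5836, -0.0673, 0.0047]
tool_rot: [[-0.0, 1.0, -0.002], [1.0, 0.0, 0.0], [0.0, -0.002, -1.0]]
contact_force: [0.2, -0.4, 0.1]
grip_width: 0.0118
80 [array([328. ,  45.8]), array([327.6, 340. ])]
85 [array([327.9,  38.9]), array([327.6, 336.5])]
90 [array([327.9,  33.3]), array([327.6, 332.7])]
```

View pics/w5.png

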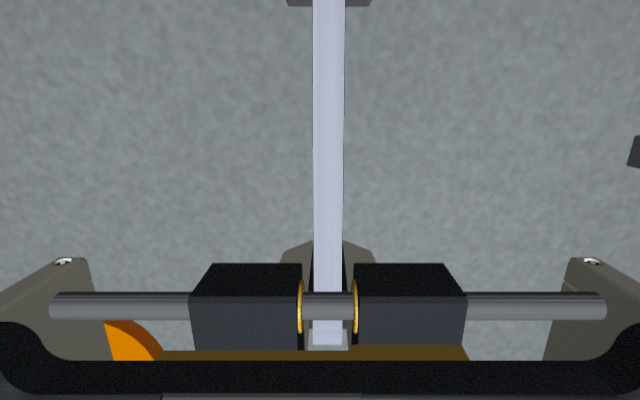

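```bash
python3 -m jog '[[-1,0,2,0,0,0,1],[0,0,1.5,0,0,0,1],[0,0,0,0,0,0,1]]'
python3 - <<'E'
from h import *
im=read_camera("scene");save(cv2.resize(im[200:350,200:400],None,fx=4,fy=4,interpolation=cv2.INTER_CUBIC),"s6")
S=P("scene")
for y in(-.104,-.07,.096):print(y,(proj(S,[.584,y,.018])-[200,200])*4)
E
```

```text
time_s: 15.75
eef_pos: [0.5847, -0.0679, 0.0029]
tool_rot: [[-0.001, 1.0, 0.0], [1.0, 0.001, 0.0], [0.0, 0.0, -1.0]]
contact_force: [-0.6, -0.2, 1.7]
grip_width: 0.0118
-0.104 [367.42549794 123.81147358]
-0.07 [386.65532563 146.67269394]
0.096 [491.88505821 271.77418432]
```

View pics/s6.png

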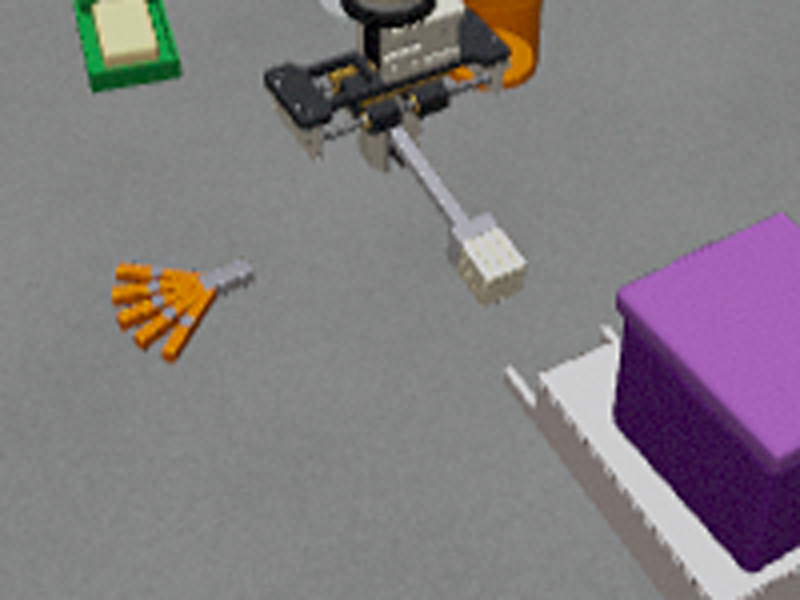

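The brush lies down on the worktop: head at crop (490,265), bar straight back to the fingers, pointing at the empty bay. I lower the last millimetre, release gently, then lean the gripper back (clear of the tub) and regrip near the disc.

```bash
python3 -m jog '[[0,0,1.2,0,0,0,1],[0,0,0,0,0,0,1],[0,0,0,0,0,0,0.4],[0,0,0,0,0,0,0.4],[0,0,0,0,0,0,0.4],[0,0,0,0,0,0,0.4],[0,0,-6,0,0,0,0.4],[0,0,-6,0,0,0,0.4],[0,0,0,0,7,0,0.4],[0,0,0,0,7,0,0.4],[0,0,0,0,7,0,0.4],[0,0,0,0,7,0,0.4],[0,0,0,0,0,0,0.4]]'
python3 - <<'E'
from h import *
print(to_tool([.584,-.076,.0085]))
W=P("wrist");im=read_camera("wrist");np.savez("w7",W=W,im=im);save(im,"w7")
for y in(-.09,-.1,-.11):print(y,proj(W,[.584,y,.03]).round(1))
for y in(.095,.1,.105):print(y,proj(W,[.584,y,.036]).round(1))
E
```

```text
time_s: 17.1
eef_pos: [0.5837, -0.0752, 0.0128]
tool_rot: [[0.008, 1.0, 0.003], [0.883, -0.008, 0.469], [0.469, -0.001, -0.883]]
contact_force: [0.1, -1.8, -0.3]
grip_width: 0.0276
[-2.7  0.3  3.4]
-0.09 [327.8 289.5]
-0.1 [327.9 310.4]
-0.11 [328.1 331.7]
0.095 [325.  -37.6]
0.1 [325.  -44.9]
0.105 [324.9 -52.2]
```

View pics/w7.png

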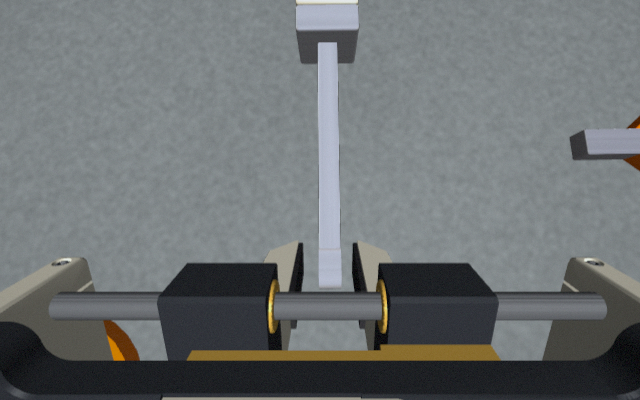

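The brush lies straight along the bay axis, its disc end at row ~287 (y≈−0.089), the disc between the open fingers. Regrip 13 mm in from the end.

```bash
python3 -m jog '[[5,0,7.5,0,0,0,0.4],[0,0,0,0,0,0,0.4],[0,0,0,0,0,0,1],[0,0,0,0,0,0,1],[0,0,0,0,0,0,1],[0,0,0,0,0,0,1],[0,0,0,0,0,0,1]]'
python3 - <<'E'
from h import *
s=bot.sense();y0=s["eef_pos"][1]
d=.179+.014+.089; print("slide",d, to_tool(np.array(s["eef_pos"])+[.002,d,0]))
E
```

```text
time_s: 17.85
eef_pos: [0.5847, -0.0599, 0.0095]
tool_rot: [[-0.001, 1.0, -0.0], [0.883, 0.001, 0.47], [0.47, 0.0, -0.883]]
contact_force: [0.2, 1.6, 1.9]
grip_width: 0.0116
slide 0.28200000000000003 [248.9   2.4 132.5]
```

```bash
python3 -m jog '[[9,0,4.7,0,0,0,1],[18,0,9.5,0,0,0,1],[18,0,9.5,0,0,0,1],[18,0,9.5,0,0,0,1],[18,0.5,9.5,0,0,0,1],[18,0.5,9.5,0,0,0,1],[18,0.5,9.5,0,0,0,1],[18,0.5,9.5,0,0,0,1],[18,0,9.5,0,0,0,1],[18,0,9.5,0,0,0,1],[9,0,4.7,0,0,0,1],[0,0,0,0,0,0,1]]'
python3 - <<'E'
from h import *
W=P("wrist");im=read_camera("wrist");save(im,"w8");s=bot.sense();print(s["contact_force"],s["eef_pos"])
print(proj(W,[.5842,.179,.0]),proj(W,[.546,.179,.015]),proj(W,[.623,.179,.015]))
E
```

```text
time_s: 19.05
eef_pos: [0.5857, 0.1457, 0.01]
tool_rot: [[-0.003, 1.0, -0.002], [0.882, 0.004, 0.47], [0.47, -0.0, -0.882]]
contact_force: [-0.0, -0.3, -0.7]
grip_width: 0.0116
[ 0.36822866 -0.21669319 -0.20283893] [0.5860884  0.14378347 0.00989314]
[324.65092873 203.59391544] [256.85534413 198.89567543] [393.06695984 199.41892276]
```

View pics/w8.png

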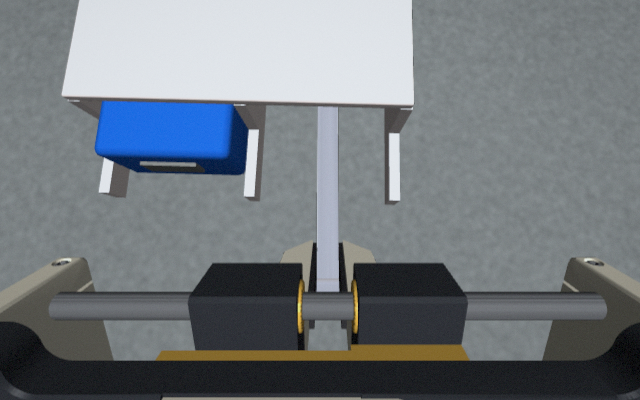

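The bar runs midway between the lip walls (bar col 326, walls 262/386). The blue box and tub are untouched. Slide 50 mm more, release, back off, shut the fingers and push the disc end the rest of the way.

```bash
python3 -m jog '[[9,0,4.7,0,0,0,1],[13,0,7,0,0,0,1],[13,0,7,0,0,0,1],[9,0,4.7,0,0,0,1],[0,0,0,0,0,0,1],[0,0,0,0,0,0,0.5],[0,0,0,0,0,0,0.5],[0,0,0,0,0,0,0.5],[0,0,0,0,0,0,0.5],[-9,0,-4.7,0,0,0,0.5],[-18,0,-9.5,0,0,0,0.5],[-18,0,-9.5,0,0,0,0.5],[-18,0,-9.5,0,0,0,0.5],[0,0,0,0,0,0,0.5]]'
python3 - <<'E'
from h import *
W=P("wrist");im=read_camera("wrist");save(im,"w9");s=bot.sense();print(s["contact_force"],s["eef_pos"],s["grip_width"])
for y in(.15,.16,.17,.179,.19):print(y,proj(W,[.586,y,.03]).round(1),proj(W,[.586,y,.018]).round(1))
print([(np.round(d["at"],1).tolist(),round(d["p"],2)) for d in tip_of("wrist","brush_end")])
E
```

```text
time_s: 20.5
eef_pos: [0.5872, 0.1155, 0.0093]
tool_rot: [[0.005, 1.0, 0.003], [0.885, -0.005, 0.466], [0.466, 0.0, -0.885]]
contact_force: [-0.2, -0.3, 0.4]
grip_width: 0.0227
[-1.22594095  0.14181607  0.04508272] [0.58695063 0.11805927 0.00953246] 0.023078447813263542
0.15 [324.2 191.6] [324.4 195.9]
0.16 [324.1 172.8] [324.3 178.4]
0.17 [324.  154.4] [324.2 161.1]
0.179 [324.  138.1] [324.2 145.9]
0.19 [323.9 118.7] [324.1 127.6]
[([322.9, 172.4], 0.73)]
```

View pics/w9.png

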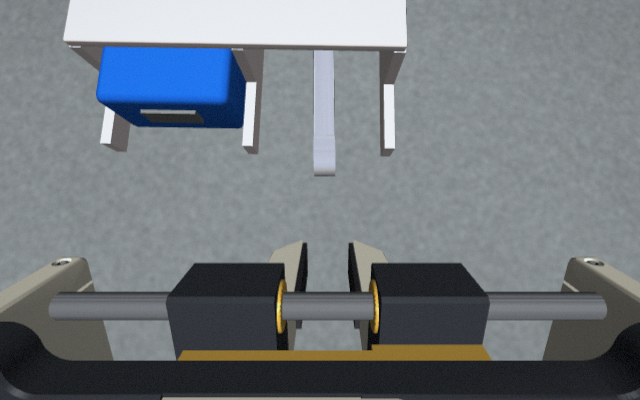

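The end is at row ~174 (y≈0.162), still 17 mm out. Push with shut fingers.

```bash
python3 -m jog '[[0,0,0,0,0,0,1],[0,0,0,0,0,0,1],[0,0,0,0,0,0,1],[0,0,0,0,0,0,1],[0,0,0,0,0,0,1],[9,0,4.7,0,0,0,1],[9,0,4.7,0,0,0,1],[9,0,4.7,0,0,0,1],[9,0,4.7,0,0,0,1],[9,0,4.7,0,0,0,1],[9,0,4.7,0,0,0,1],[7,0,3.7,0,0,0,1],[0,0,0,0,0,0,1]]'
python3 -m jog '[[-9,0,-4.7,0,0,0,1],[-18,0,-9.5,0,0,0,1],[-18,0,-9.5,0,0,0,1],[-18,0,-9.5,0,0,0,1],[-9,0,-30,0,0,0,1],[0,0,-30,0,0,0,1],[0,0,0,0,0,0,1]]'
python3 - <<'E'
from h import *
W=P("wrist");im=read_camera("wrist");save(im,"w10");s=bot.sense();print(s["eef_pos"])
for y in(.179,.185,.19,.195,.2):print(y,proj(W,[.586,y,.03]).round(1),proj(W,[.586,y,.018]).round(1))
print("lip walls",proj(W,[.545,.179,.015]),proj(W,[.624,.179,.015]))
print([(np.round(d["at"],1).tolist(),round(d["p"],2)) for d in tip_of("wrist","brush_end")])
t=read_camera("top");np.savez("t10",t=t)
print([(np.round(d["at"],1).tolist(),round(d["p"],2)) for d in tip_of("top","jar")],[(np.round(d["at"],1).tolist(),round(d["p"],2)) for d in tip_of("top","brush_end")])
a=np.vstack([im,t]);save(cv2.resize(a,(480,600)),"f10")
E
```

```text
time_s: 21.9
eef_pos: [0.5859, 0.1926, 0.0103]
tool_rot: [[-0.003, 1.0, -0.002], [0.882, 0.003, 0.47], [0.47, -0.0, -0.882]]
contact_force: [1.3, -0.6, -0.6]
grip_width: 0.0003
time_s: 22.6
eef_pos: [0.5888, 0.0774, 0.0614]
tool_rot: [[0.003, 1.0, 0.007], [0.884, -0.005, 0.467], [0.467, 0.005, -0.884]]
contact_force: [0.4, -1.2, 0.6]
grip_width: 0.0003
[0.58787155 0.07949647 0.06001188]
0.179 [322.2 114.4] [322.3 121.5]
0.185 [322.1 106.6] [322.3 114. ]
0.19 [322.1 100.1] [322.3 107.8]
0.195 [322.1  93.7] [322.3 101.7]
0.2 [322.1  87.3] [322.3  95.6]
lip walls [268.59307274 123.29721202] [372.14972831 122.98581679]
[([324.9, 94.1], 0.8)]
[([394.9, 214.9], 0.93), ([454.7, 197.2], 0.72), ([390.4, 264.4], 0.7), ([448.1, 283.9], 0.61), ([348.7, 238.6], 0.57)] [([221.3, 185.5], 0.36)]
```

```bash
python3 - <<'E'
from h import *
im=cv2.imread("pics/w10.png");print({v:im[v,318:330].mean(0).round().tolist() for v in range(70,130,4)})
t=read_camera("top")
for l in("jar","tub","pegs","soap","riser"): print(l,[(np.round(d["extent"]).tolist(),round(d["p"],2)) for d in look_for("top",l)[:5]])
a=cv2.imread("pics/top0.png")[...,::-1];d=cv2.absdiff(a,t).max(2);n,_,st,_=cv2.connectedComponentsWithStats((cv2.medianBlur(d,5)>30).astype(np.uint8))
print([s.tolist() for s in st[1:] if s[4]>15])
E
```

```text
{70: [200.0, 184.0, 177.0], 74: [200.0, 184.0, 177.0], 78: [204.0, 187.0, 180.0], 82: [207.0, 190.0, 183.0], 86: [203.0, 185.0, 179.0], 90: [163.0, 158.0, 158.0], 94: [109.0, 106.0, 105.0], 98: [124.0, 122.0, 116.0], 102: [142.0, 140.0, 133.0], 106: [145.0, 143.0, 135.0], 110: [145.0, 143.0, 136.0], 114: [146.0, 144.0, 137.0], 118: [146.0, 144.0, 137.0], 122: [145.0, 143.0, 135.0], 126: [148.0, 145.0, 138.0]}
jar [([424.0, 261.0, 486.0, 317.0], 0.97), ([375.0, 251.0, 414.0, 289.0], 0.92), ([384.0, 196.0, 426.0, 233.0], 0.91), ([345.0, 224.0, 370.0, 257.0], 0.72), ([431.0, 172.0, 489.0, 222.0], 0.64)]
tub [([112.0, 168.0, 187.0, 229.0], 0.66)]
pegs [([275.0, 91.0, 311.0, 130.0], 0.55)]
soap [([385.0, 116.0, 439.0, 154.0], 0.78)]
riser [([132.0, 171.0, 226.0, 233.0], 0.59)]
[[204, 134, 162, 266, 18792], [211, 183, 6, 4, 20], [388, 206, 10, 19, 95], [397, 210, 15, 10, 101], [0, 346, 18, 9, 66], [0, 352, 50, 48, 1585], [264, 367, 40, 33, 601], [261, 369, 9, 8, 59], [274, 387, 46, 13, 355]]
```

```bash
python3 -c "
from cell import bot; print(bot.job_done())"
```

```text
the job is handed in; nothing more can be done
None
```

The job is done and handed in at about 23 s of the 64 s allowed. The brush lies in the empty bay, bristles first, with its end about 19 mm inside the lip's front edge.

- **What I did:**
  - I gripped the brush near the top of its handle, lifted it out of the smaller clear jar and pressed the bristle edge on the worktop. It pivoted to nearly level between the fingers and was held all the way down.
  - I then let it go on the worktop, took a new grip at the disc, slid it straight into the bay and pushed the last 37 mm or so with the fingers shut.
- **Last checks:**
  - **Brush end:** the network and the pixel brightness both put it at y ≈ 0.198, against the lip at 0.179.
  - **Other things:** compared with the first top picture, only the arm and the brush changed. The jar is still standing, and the tub, pegs, soap and other glasses are where they were.
  - **Forces:** the highest contact force I read was about 18 N.
- **Disagreements:**
  - **In the pivot:** the bar slipped about 5–10 mm lengthwise in the fingers.
  - **On the last push:** the tool went about 6 mm further than planned, which still leaves about 15 mm to the back wall by my estimate.
  - **Final picture:** I could not view it because the 12-picture limit was reached, so the last checks rest on numbers only.

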